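# Open the sample well of a turbidity meter

## Task

Open the turbidity meter's sample well: press down the blue release tab in front of the dark lid so that the lid springs up, then push the lid back with the fingertips until it is fully open against its stop, and leave it standing open with the tab let go. Nothing is to be picked up: the sample vial stays seated in the well, the meter stays where it is on the bench, and the vials, glassware, bottles and pen around it are left undisturbed.

Things in the scene. Friction and masses are not known exactly. Their poses are not given: they have to be found in the camera images.
- meter: Turbidity meter, cream housing, blue base, 260 mm deep (x), 210 mm wide (y), about 2.8 kg, loose on rubber feet (side pushes over about 12 N may slide it). Origin: centre of its underside. x points from the sloped display panel (-x, towards the robot) to the rear, y to its left, z up. Flat deck 100 mm high from x = -40 to +130 mm; before it the panel falls to 45 mm at x = -130.
- tab_top (a point): Centre of the top of the blue ribbed release tab: a pad 28 mm (meter's x) by 36 mm (y), 12 mm above the deck, at x = -16, z = 112 mm in the meter's frame, 38 mm in front of the lid's front face. Its front edge is 2.5 mm higher, its rear edge as much lower. It rocks down in a pocket about a pivot 28 mm behind this point; a steel hook at its rear, no higher than the pad, holds the lid.
- release_tab (a joint): Rocking angle of the tab: 0 at rest, grows as pressed, 0.36 rad at its stop (pad centre 10 mm down). It begins to move at 1.5 N at the pad centre; the hook lets the lid go at about 0.13 to 0.18 rad (4 to 5 mm down, 3 to 4 N); the stop is reached at about 6 N (more if pressed near its rear edge). It springs back when let go.
- well_lid (a joint): Opening angle of the lid: 0 shut and latched, 1.85 rad fully open at its stop (16 degrees back past upright). Let go by the hook, it is lifted by a spring pin within half a second or so to about 0.69 rad and stays there. From there the friction hinge keeps it about where it is left; pushing takes about 1 N at the front edge.
- lid_hinge (a point): Middle of the lid's hinge axis (along the meter's y), at x = +112, z = 100 mm in the meter's frame, level with the deck and the lid's underside. The front edge swings up and to the rear about it.
- lid_front_edge (a point): Middle of the lid's front lower edge, 90 mm from the hinge; moves with the lid. Dark grey lid, 90 mm (x) by 90 mm (y), 24 mm thick, shut flat on the deck with this edge at x = +22, z = 101 mm in the meter's frame. Underneath: solid front rim 26 mm deep, then a hollow 42 mm long for the vial cap. A 5 mm steel lip, 24 mm wide, juts from this edge.
- vial_loaded: Glass sample vial, 25 mm across, 60 mm tall, white cap, standing in the well under the lid. Origin: centre of its foot, at x = +66, z = +50 mm in the meter's frame; the cap stands 10 mm above the deck. It stays seated.
- vial_red: Glass vial with red cap, 25 mm across, 60 mm tall, standing on the bench beside the meter; origin at its foot. Leave alone.
- vial_green: Glass vial with green cap, 25 mm across, 60 mm tall, standing on the bench beside the meter; origin at its foot. Leave alone.
- wash_bottle: White wash bottle with red cap and bent nozzle, 68 mm across, 188 mm tall, origin at its foot. Leave alone.
- plastic_beaker: Translucent plastic beaker, 74 mm across, 105 mm tall, origin at its foot. Leave alone.
- glass_beaker: Glass beaker, 88 mm across, 95 mm tall, origin at its foot. Leave alone.
- amber_bottle: Amber glass jar with black cap, 64 mm across, 130 mm tall, origin at its foot. Leave alone.
- marker_pen: White and blue marker pen, 133 mm long, 13 mm thick, lying on the bench behind the meter, along its own x; origin on its underside. Leave alone.

How it is judged:
By the outcome, as a careful person would: the job done as asked, in the order asked, and still so for the second after the job is handed in, with the robot touching nothing.
It also fails if it takes over 42 s, if anything falls off the work surface, if the arm or the gripper's body presses on something with over 40 N, if the wrist force passes 120 N, or if a joint passes its speed limit or range.

## Robot

A 6-joint arm with a two-finger parallel gripper is mounted at the origin on the work surface. World frame = base frame: x ahead of the robot, y to its left, z up, the work surface at z = 0. Lengths are in m, angles in rad, forces in N, time in s.
With the tool pointing down it reaches from about 0.225 to 0.875 m from the base axis. Payload 3.4 kg.
Tool frame: the origin (TCP) lies midway between the tips of the shut fingers; the grasp point (between the pads) lies 19 mm behind it (manip.pinch_z is the distance from the TCP to the grasp point, in m); z points along the fingers, y is the line along which they close (so a half turn about z gives the same grasp; the last joint's range is limited). The gripper opens to 85 mm and grips with 20 to 120 N. Pads are 22 mm wide; open, the fingers measure 114 mm over their backs; the gripper's body (76 mm by 85 mm) begins 54 mm behind the grasp point. The pads swing forward as they close: fully open they stand 13 mm farther back than shut.
Start: joints at [1.103, 0.276, 1.505, -0, 1.361, -0.121], TCP at [0.195, 0.541, 0.231] pointing down, gripper open.
Joint ranges: [-2.89, 2.89], [-0.75, 2.08], [0.22, 2.7], [-1.18, 4.32], [0.11, 2.71], [-2.7, 2.7]. Speed limits (rad/s): [2.57, 2.57, 3.14, 3.14, 3.14, 3.14].

## Interface

Orientations are given as a unit quaternion [w, x, y, z].
In Python, from rig import manip gives the robot as it stands.
- The arm moves only by the tool carry_out, never from a script. Its arguments are lists of equal length, an entry for each row: "delta_pos": the shift along the tool's x, y, z scaled (see below), a list of three; "turn": the turn, a rotation vector about the tool's x, y, z scaled (see below), a list of three; "claw": the closure, from -1 (fully open) to 1 (shut). A call has 1 to 12 rows; each row is the pose to reach, as a shift and turn from the pose commanded when the call began, along the tool's axes at that moment; what a row does not reach only later rows make up. The controller multiplies each number of a shift by 400 mm and each number of a turn by 30 degrees. A row lasts 1/10 s, in which the tool goes at most 50 mm and 8.59 degrees, less where a joint would pass 70% of its speed; a pose out of reach is approached as far as the arm can. A call with a number of a shift or a turn outside -1 to 1 is refused whole. A call with a gripper value outside its range is refused whole. The fingers move at their own pace and stop on an object; "force" is the grip in N (left out, the last holds). Time passes only in rows, so rows that repeat a pose let the fingers close. It gives the time, the measured TCP pose, the force, the opening and the grip force at its end, in the units of the state.
- manip.get_state(): the state, without advancing time (a new reading comes with each control period).
- manip.get_image(name): name is "side" or "top"; returns a dict with "image" (420x560x3 uint8, red, green, blue), "z_map" (420x560 float32, m along the optical axis (not along the pixel's ray), 0 where there is no reading), "fx", "fy", "cx", "cy" (pixels), "world_to_cam" (4x4, takes a point from world to camera coordinates). Camera axes: x right, y down, z forward; pixel columns grow to the right and rows downward; lengths in m; the calibration is good to about 2 mm. A picture is of the moment at which its call begins.
- manip.sign_off(): hands the job in; it is judged then, once.
Trained networks look in the newest picture that a camera, given by its name, has taken for a name from the list of things; names that differ only in an ending like _2 or _b are one class to them, and where a whole thing is asked for, a point or a joint stands for the part that bears it (a point fixed in the world has none). Each returns a list of dicts, best first, with "score" (0 to 1); they miss things now and then, are a little off and sometimes report something else, mostly with a low value. They report only what shows in the picture. A call takes as long as a camera call.
- manip.spot_in(camera, query): "point" ([x, y, z] in m, in world coordinates, good to about 4 mm: the middle of the surface that is visible of it).
- manip.place_of(camera, query): "point" ([x, y, z] in m, in world coordinates, good to about 4 mm: a listed point, or the origin of a listed thing).
The state is a dict: "clock": time; "qpos": joint angles; "qd": joint speeds; "effort": joint torques, N m; "position": TCP position; "ee_rot": TCP orientation; "contact_force": force on the tool from outside, world axes, zero at the start; "moment": the same for the moment, N m; "width": finger opening in m; "gripper_force": force on a finger pad.
Only numpy, scipy, OpenCV 4.12 (cv2) and the standard library are available. Lean on these libraries where they do the work, as an engineer would, in place of code of your own. Each camera call takes 0.05 s, during which the arm holds its last target. There are 200 camera calls.

## Working session

There is one attempt and no reset: what is moved stays moved. The work goes in short steps, Python scripts to look and compute and a tool call to move; the robot and the scene stay as the last step left them, time stands still between calls to the robot, and variables do not carry over. Pictures are saved under pics/ and viewed, at most 10 in all, crops included, and the job is handed in when it is done.

Besides the shell and the picture viewer there is one more tool, called after "Call:" as a command line: name --argument value ..., lists and objects as JSON in quotes. carry_out: Moves the arm, as the interface text tells. Shifts and turns lie within -1 to 1; 1 stands for 400 mm of shift or 30 degrees of turn. Its arguments: {"type":"object","properties":{"delta_pos":{"type":"array","items":{"type":"array","items":{"type":"number","minimum":-1,"maximum":1}}},"turn":{"type":"array","items":{"type":"array","items":{"type":"number","minimum":-1,"maximum":1}}},"claw":{"type":"array","items":{"type":"number"}},"force":{"type":"number"}},"required":["delta_pos","turn","claw"]}

```bash
mkdir -p pics
cat > h.py <<'E'
import numpy as np, cv2
from rig import manip
def snap(cam,fn):
    d=manip.get_image(cam); cv2.imwrite('pics/'+fn,cv2.cvtColor(d['image'],cv2.COLOR_RGB2BGR)); return d
def px(d,p):
    c=d['world_to_cam']@np.r_[p,1]; return np.round([d['fx']*c[0]/c[2]+d['cx'],d['fy']*c[1]/c[2]+d['cy']],0)
def cloud(d):
    z=d['z_map']; v,u=np.mgrid[:z.shape[0],:z.shape[1]]
    P=np.stack([(u-d['cx'])/d['fx']*z,(v-d['cy'])/d['fy']*z,z,np.ones_like(z)],-1)
    return (P@np.linalg.inv(d['world_to_cam']).T)[...,:3]
E
python3 - <<'E'
from h import *
np.set_printoptions(precision=4,suppress=True)
for c in ('top','side'):
    d=snap(c,c+'0.png')
    for q in ['meter','tab_top','lid_hinge','lid_front_edge','vial_red','vial_green','wash_bottle','plastic_beaker','glass_beaker','amber_bottle','marker_pen']:
        for r in manip.place_of(c,q)[:2]: print(c,q,np.round(r['point'],4),round(r['score'],2),px(d,r['point']))
print(manip.get_state())
E
```

```text
top meter [ 0.4632 -0.0269  0.0019] 0.84 [285. 262.]
top tab_top [ 0.4482 -0.0275  0.1141] 0.49 [286. 265.]
top lid_hinge [ 0.5801 -0.0199  0.1014] 0.82 [283. 215.]
top lid_hinge [ 0.3882 -0.4837  0.004 ] 0.22 [453. 292.]
top lid_front_edge [ 0.4866 -0.0218  0.1019] 0.89 [284. 250.]
top lid_front_edge [ 0.7802  0.1153 -0.0012] 0.44 [237. 152.]
top vial_red [ 0.5033 -0.1771 -0.0022] 0.53 [339. 249.]
top vial_green [ 0.3909  0.1419 -0.002 ] 0.46 [224. 288.]
top wash_bottle [ 0.636   0.4949 -0.0004] 0.9 [102. 200.]
top plastic_beaker [ 0.6642 -0.4745  0.003 ] 0.61 [444. 193.]
top glass_beaker [ 0.3897 -0.4822  0.0012] 0.64 [452. 291.]
top amber_bottle [0.3843 0.4449 0.0018] 0.57 [113. 289.]
top marker_pen [ 0.4632 -0.0263  0.0035] 0.7 [285. 262.]
top marker_pen [0.7826 0.1169 0.    ] 0.54 [236. 151.]
side meter [ 0.4695 -0.0232  0.0004] 0.63 [245. 242.]
side tab_top [ 0.4496 -0.0241  0.1114] 0.61 [237. 214.]
side lid_hinge [ 0.5786 -0.0221  0.1036] 0.62 [277. 213.]
side lid_front_edge [ 0.4883 -0.0236  0.1038] 0.94 [249. 215.]
side vial_red [ 0.4998 -0.1747 -0.0042] 0.51 [257. 271.]
side vial_red [ 0.6611 -0.4699 -0.0038] 0.16 [331. 340.]
side wash_bottle [ 0.6354  0.4912 -0.0023] 0.71 [278. 174.]
side plastic_beaker [ 0.6613 -0.4694 -0.0027] 0.74 [331. 340.]
side glass_beaker [ 0.3869 -0.483  -0.0025] 0.64 [218. 355.]
side amber_bottle [0.3799 0.4438 0.0013] 0.71 [220. 182.]
side marker_pen [ 0.7809  0.1176 -0.004 ] 0.58 [329. 215.]
{'clock': 1.2, 'qpos': array([ 1.103 ,  0.2759,  1.5049,  0.    ,  1.3607, -0.121 ]), 'qd': array([ 0.0013, -0.0005,  0.0004, -0.0011, -0.0004,  0.0002]), 'effort': array([  0.0018, -41.6661, -24.6103,   0.    ,   0.0003,   0.    ]), 'position': array([0.1955, 0.5408, 0.2313]), 'ee_rot': array([0.    , 0.1726, 0.985 , 0.    ]), 'contact_force': array([0.0908, 0.7103, 0.0224]), 'moment': array([-0.0394, -0.038 , -0.0251]), 'gripper_force': 0.0, 'width': 0.08542094386196519}
```

View pics/top0.png

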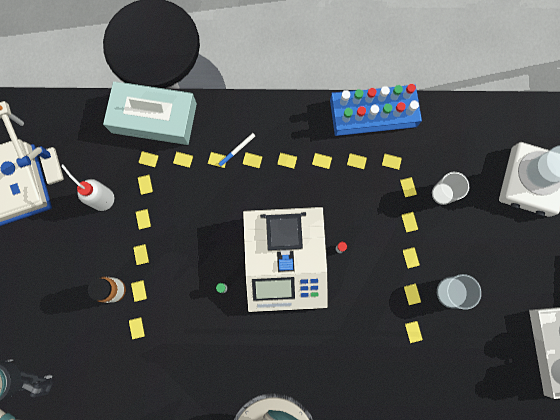

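View pics/side0.png

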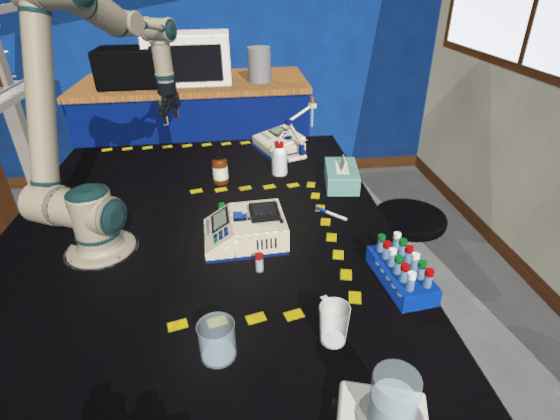

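The top view shows the meter turned slightly (about 2°), with the lid at about (284,232), the blue tab at (286,262) and the vials on either side. The side view agrees. I'll refine the yaw and plan the first move.

```bash
cat >> h.py <<'E'
from scipy.spatial.transform import Rotation as Ro
YAW=0.04
def rel(p,yaw=None,tilt=0):
    """tool-axes shift/turn (scaled) from present pose to world p; tool x = -meter x, tilted about tool y"""
    s=manip.get_state(); w=s['ee_rot']; R=Ro.from_quat([w[1],w[2],w[3],w[0]])
    c,n=np.cos(YAW if yaw is None else yaw),np.sin(YAW if yaw is None else yaw)
    T=Ro.from_matrix(np.array([[-c,-n,0],[-n,c,0],[0,0,-1]]).T)*Ro.from_rotvec([0,tilt,0])
    return np.round(R.inv().apply(np.array(p)-s['position'])/.4,4),np.round((R.inv()*T).as_rotvec()/np.radians(30),4)
E
python3 - <<'E'
from h import *
d=manip.get_image('top'); P=cloud(d); im=d['image'].astype(int)
r,g,b=im[...,0],im[...,1],im[...,2]
box=(abs(P[...,0]-.46)<.16)&(abs(P[...,1]+.025)<.14)
top=box&(P[...,2]>.09)&(P[...,2]<.14)
tab=top&(b>r+50)&(P[...,0]>.41)
print('tab',tab.sum(),P[tab].mean(0),P[tab].min(0),P[tab].max(0))
lid=top&(P[...,2]>.115)&(im.sum(-1)<250)&~tab
print('lid',lid.sum(),P[lid].mean(0))
for m in (lid,box&(P[...,2]>.02)&(P[...,2]<.14)):
    q=P[m][:,:2].astype(np.float32); print(cv2.minAreaRect(q))
YAW=.04
print(rel([.3225,.258,.225]),rel([.45,-.025,.19]))
E
```

```text
tab 197 [ 0.45053469 -0.03003653  0.1081197 ] [ 0.41160127 -0.10764409  0.09032119] [ 0.47438482 -0.00938501  0.1181165 ]
lid 681 [ 0.53649597 -0.02406916  0.12315678]
((0.532720148563385, -0.020917408168315887), (0.09001395106315613, 0.08793959766626358), 3.033142328262329)
((0.4666580259799957, -0.04343798756599426), (0.2598899006843567, 0.24682942032814026), 3.4063968658447266)
(array([-0.539 , -0.557 ,  0.0158]), array([ 3.000e-04,  1.000e-04, -7.387e-01])) (array([-1.0792, -1.1141,  0.1032]), array([ 3.000e-04,  1.000e-04, -7.387e-01]))
```

Call:
carry_out --delta_pos '[[-0.045, -0.046, 0], [-0.1, -0.104, 0], [-0.17, -0.176, 0], [-0.25, -0.258, 0], [-0.33, -0.34, 0], [-0.41, -0.42, 0], [-0.48, -0.5, 0], [-0.55, -0.57, 0], [-0.63, -0.65, 0], [-0.7, -0.72, 0], [-0.77, -0.79, 0], [-0.83, -0.86, 0]]' --turn '[[0, 0, -0.06], [0, 0, -0.12], [0, 0, -0.18], [0, 0, -0.24], [0, 0, -0.3], [0, 0, -0.36], [0, 0, -0.42], [0, 0, -0.48], [0, 0, -0.54], [0, 0, -0.6], [0, 0, -0.66], [0, 0, -0.73]]' --claw '[1, 1, 1, 1, 1, 1, 1, 1, 1, 1, 1, 1]'

```text
clock: 2.45
position: [0.3916, 0.1027, 0.2316]
ee_rot: [0.001, -0.018, 1.0, 0.0]
contact_force: [0.5, 0.2, -0.2]
width: -0.0003
gripper_force: 0.0
```

```bash
sed -i 's/^YAW=.*/YAW=0.048/' h.py; python3 -c "
from h import *
print(rel([.446,-.0252,.135]),manip.get_state()['contact_force'])"
```

```text
(array([-0.1239, -0.3246,  0.2417]), array([ 0.0001,  0.0026, -0.0222])) [ 0.50628773  0.16395514 -0.15331232]
```

Call:
carry_out --delta_pos '[[-0.03, -0.08, 0.0], [-0.06, -0.16, 0.0], [-0.09, -0.24, 0.03], [-0.115, -0.3, 0.09], [-0.124, -0.325, 0.16], [-0.124, -0.325, 0.21], [-0.124, -0.325, 0.24], [-0.124, -0.325, 0.24], [-0.124, -0.325, 0.24]]' --turn '[[0, 0, 0], [0, 0, -0.01], [0, 0, -0.02], [0, 0, -0.02], [0, 0, -0.02], [0, 0, -0.02], [0, 0, -0.02], [0, 0, -0.02], [0, 0, -0.02]]' --claw '[1, 1, 1, 1, 1, 1, 1, 1, 1]'

```text
clock: 3.35
position: [0.4452, -0.0238, 0.1356]
ee_rot: [0.0, -0.023, 1.0, 0.0]
contact_force: [0.1, -0.3, -0.4]
width: 0.0001
gripper_force: 0.0
```

```bash
python3 -c "
from h import *
d=snap('side','s1.png');t=snap('top','t1.png')
p=px(d,[.446,-.025,.13]).astype(int);q=px(t,[.446,-.025,.13]).astype(int)
a=cv2.imread('pics/s1.png')[p[1]-60:p[1]+60,p[0]-70:p[0]+90];b=cv2.imread('pics/t1.png')[q[1]-70:q[1]+50,q[0]-80:q[0]+80]
cv2.imwrite('pics/c1.png',cv2.resize(np.hstack([a,b]),None,fx=2.5,fy=2.5,interpolation=2))
print(rel([.446,-.0252,.101]),manip.get_state()['position'],manip.get_state()['contact_force'])"
```

```text
(array([-0.0003, -0.0036,  0.0881]), array([-0.0008,  0.0039, -0.0036])) [ 0.44573323 -0.02376714  0.13622713] [-0.0675439   0.2673496   0.56089591]
```

View pics/c1.png

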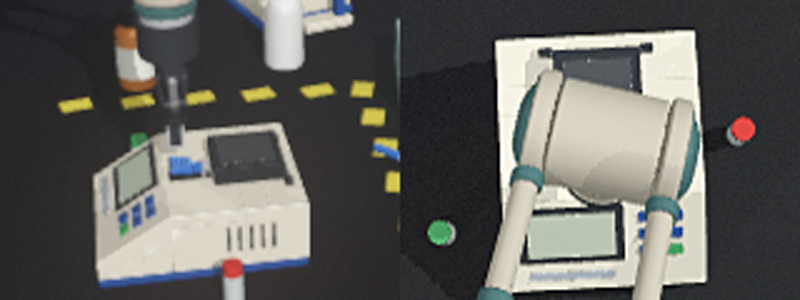

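The crops show the fingertips (left crop, about (176,145)) right above the blue tab (186,165), in front of the lid. Next is the press.

Call:
carry_out --delta_pos '[[0, -0.003, 0.02], [0, -0.003, 0.04], [0, -0.003, 0.052], [0, -0.003, 0.06], [0, -0.003, 0.066], [0, -0.003, 0.072], [0, -0.003, 0.077], [0, -0.003, 0.08], [0, -0.003, 0.08]]' --turn '[[0, 0, 0], [0, 0, 0], [0, 0, 0], [0, 0, 0], [0, 0, 0], [0, 0, 0], [0, 0, 0], [0, 0, 0], [0, 0, 0]]' --claw '[1, 1, 1, 1, 1, 1, 1, 1, 1]'

```text
clock: 4.35
position: [0.4424, -0.0249, 0.1033]
ee_rot: [-0.003, -0.023, 1.0, 0.0]
contact_force: [-7.0, -1.0, 10.1]
width: 0.0
gripper_force: 5.3
```

```bash
python3 -c "
from h import *
d=snap('side','s2.png')
p=px(d,[.446,-.025,.13]).astype(int)
a=cv2.imread('pics/s2.png')[p[1]-60:p[1]+60,p[0]-70:p[0]+90]
cv2.imwrite('pics/c2.png',cv2.resize(a,None,fx=3,fy=3,interpolation=2))
for q in ('lid_front_edge','tab_top','meter'): print(q,[(r['point'],r['score']) for r in manip.place_of('side',q)[:1]])
print(manip.get_state()['position'],manip.get_state()['contact_force'])"
```

```text
lid_front_edge [([0.4973, -0.0247, 0.1396], 0.78)]
tab_top [([0.4454, -0.0268, 0.1019], 0.62)]
meter [([0.4643, -0.0249, 0.0021], 0.96)]
[ 0.44247688 -0.02489853  0.10349919] [-6.36414287 -1.1415863   9.59007453]
```

View pics/c2.png

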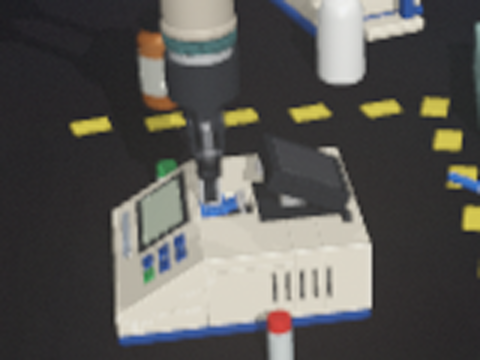

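The lid has sprung up (crop (300,170)) and the fingertips hold the tab down at (212,200). I'll lift off to let the tab go, then move to just in front of the lid edge.

Call:
carry_out --delta_pos '[[0, 0, -0.03], [0, 0, -0.065], [0, 0, -0.095], [0, 0, -0.105], [-0.02, 0, -0.105], [-0.04, 0, -0.105], [-0.06, 0, -0.105], [-0.07, 0, -0.105], [-0.07, 0, -0.105]]' --turn '[[0, 0, 0], [0, 0, 0], [0, 0, 0], [0, 0, 0], [0, 0, 0], [0, 0, 0], [0, 0, 0], [0, 0, 0], [0, 0, 0]]' --claw '[1, 1, 1, 1, 1, 1, 1, 1, 1]'

```text
clock: 5.45
position: [0.4737, -0.0236, 0.1448]
ee_rot: [-0.0, -0.023, 1.0, 0.0]
contact_force: [-0.1, -0.1, -0.3]
width: 0.0
gripper_force: 0.0
```

```bash
python3 -c "
from h import *
d=snap('side','s3.png')
p=px(d,[.446,-.025,.13]).astype(int)
a=cv2.imread('pics/s3.png')[p[1]-60:p[1]+60,p[0]-70:p[0]+90]
cv2.imwrite('pics/c3.png',cv2.resize(a,None,fx=4,fy=4,interpolation=2))
for q in ('lid_front_edge','tab_top','meter','lid_hinge'): print(q,[(r['point'],r['score']) for r in manip.place_of('side',q)[:1]])
print(manip.get_state()['position'],manip.get_state()['contact_force'])"
```

```text
lid_front_edge [([0.5092, -0.0219, 0.1552], 0.86)]
tab_top [([0.5773, -0.0208, 0.1014], 0.59)]
meter [([0.4678, -0.0229, -0.0013], 0.57)]
lid_hinge [([0.5796, -0.0191, 0.1014], 0.78)]
[ 0.47258793 -0.02358578  0.14518229] [-0.52488233 -0.04696734 -0.10493859]
```

View pics/c3.png

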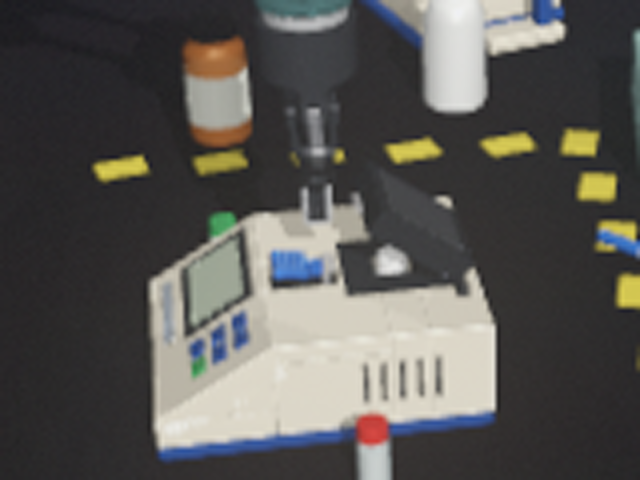

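The tab is back up (crop (297,265)), the vial cap sits in the well (390,262), and the lid is at about 0.69 rad with the tips in front of it. Next I'll push along the arc.

Call:
carry_out --delta_pos '[[-0.03, 0, 0], [-0.05, 0, 0], [-0.067, 0, -0.005], [-0.082, 0, -0.01], [-0.097, 0, -0.015], [-0.112, 0, -0.02], [-0.127, 0, -0.025], [-0.142, 0, -0.03], [-0.157, 0, -0.035], [-0.172, 0, -0.04], [-0.187, 0, -0.045], [-0.202, 0, -0.05]]' --turn '[[0, 0, 0], [0, 0, 0], [0, 0, 0], [0, 0, 0], [0, 0, 0], [0, 0, 0], [0, 0, 0], [0, 0, 0], [0, 0, 0], [0, 0, 0], [0, 0, 0], [0, 0, 0]]' --claw '[1, 1, 1, 1, 1, 1, 1, 1, 1, 1, 1, 1]'

```text
clock: 6.9
position: [0.5543, -0.0199, 0.1653]
ee_rot: [0.0, -0.023, 1.0, 0.0]
contact_force: [-0.3, 0.1, -0.0]
width: 0.0003
gripper_force: 0.3
```

```bash
python3 -c "
from h import *
d=snap('side','s4.png')
for q in ('lid_front_edge','meter','lid_hinge'): print(q,[(r['point'],r['score']) for r in manip.place_of('side',q)[:1]])
print(manip.get_state()['position'],manip.get_state()['contact_force'])"
```

```text
lid_front_edge [([0.564, -0.02, 0.1895], 0.61)]
meter [([0.4677, -0.0242, 0.0014], 0.56)]
lid_hinge [([0.5784, -0.0188, 0.1], 0.91)]
[ 0.55397884 -0.01996628  0.16530612] [ 0.1334859  -0.67835259 -0.0477063 ]
```

Call:
carry_out --delta_pos '[[-0.015, 0, -0.006], [-0.03, 0, -0.012], [-0.045, 0, -0.017], [-0.057, 0, -0.017], [-0.067, 0, -0.017], [-0.075, 0, -0.017], [-0.081, 0, -0.017], [-0.085, 0, -0.017], [-0.085, 0, -0.017]]' --turn '[[0, 0, 0], [0, 0, 0], [0, 0, 0], [0, 0, 0], [0, 0, 0], [0, 0, 0], [0, 0, 0], [0, 0, 0], [0, 0, 0]]' --claw '[1, 1, 1, 1, 1, 1, 1, 1, 1]'

```text
clock: 8.0
position: [0.5879, -0.0184, 0.1721]
ee_rot: [0.0, -0.023, 1.0, 0.0]
contact_force: [-0.6, -0.2, 0.3]
width: 0.0
gripper_force: 0.0
```

```bash
python3 -c "
from h import *
d=snap('side','s5.png')
for q in ('lid_front_edge','meter','lid_hinge'): print(q,[(r['point'],r['score']) for r in manip.place_of('side',q)[:1]])
print(manip.get_state()['position'],manip.get_state()['contact_force'])"
```

```text
lid_front_edge [([0.6033, -0.019, 0.1887], 0.92)]
meter [([0.6351, 0.4894, -0.0029], 0.43)]
lid_hinge []
[ 0.58755209 -0.0183762   0.17214628] [0.94566332 0.51711891 0.1561736 ]
```

Call:
carry_out --delta_pos '[[-0.003, 0, 0], [-0.005, 0, 0], [-0.007, 0, 0], [-0.007, 0, 0]]' --turn '[[0, 0, 0], [0, 0, 0], [0, 0, 0], [0, 0, 0]]' --claw '[1, 1, 1, 1]'

```text
clock: 8.6
position: [0.5889, -0.0183, 0.172]
ee_rot: [-0.002, -0.023, 1.0, 0.0]
contact_force: [-5.3, -0.6, 3.8]
width: 0.0001
gripper_force: 3.0
```

The force has risen to over 5 N and the travel has stopped where the lid's stop should be. I'll back off now.

Call:
carry_out --delta_pos '[[0.02, 0, 0], [0.06, 0, 0], [0.12, 0, -0.02], [0.2, 0, -0.08], [0.3, 0, -0.16], [0.4, 0, -0.24], [0.5, 0, -0.3], [0.6, 0, -0.3], [0.65, 0, -0.3], [0.65, 0, -0.3]]' --turn '[[0, 0, 0], [0, 0, 0], [0, 0, 0], [0, 0, 0], [0, 0, 0], [0, 0, 0], [0, 0, 0], [0, 0, 0], [0, 0, 0], [0, 0, 0]]' --claw '[1, 1, 1, 1, 1, 1, 1, 1, 1, 1]'

```text
clock: 9.6
position: [0.3288, -0.0299, 0.2927]
ee_rot: [0.002, -0.022, 1.0, -0.0]
contact_force: [0.5, -0.7, 0.0]
width: 0.0002
gripper_force: 0.0
```

```bash
python3 -c "
from h import *
im=[]
for c in ('side','top'):
  d=snap(c,c+'6.png'); p=px(d,[.5,-.025,.13]).astype(int)
  im.append(cv2.imread('pics/'+c+'6.png')[p[1]-70:p[1]+70,p[0]-75:p[0]+75])
  for q in ('lid_front_edge','meter','lid_hinge','tab_top','vial_loaded','vial_red','vial_green'): print(c,q,[(r['point'],round(r['score'],2)) for r in manip.place_of(c,q)[:1]])
cv2.imwrite('pics/c6.png',cv2.resize(np.hstack(im),None,fx=2.6,fy=2.6,interpolation=2))
s=manip.get_state();print(s['position'],s['contact_force'],s['clock'])"
```

```text
side lid_front_edge [([0.6042, -0.0215, 0.1879], 0.69)]
side meter [([0.4661, -0.0249, -0.0008], 0.61)]
side lid_hinge [([0.5818, -0.0203, 0.1038], 0.56)]
side tab_top [([0.4681, -0.0213, 0.001], 0.56)]
side vial_loaded [([0.5327, -0.0221, 0.0447], 0.6)]
side vial_red [([0.4972, -0.1783, 0.0024], 0.58)]
side vial_green []
top lid_front_edge [([0.6029, -0.0192, 0.1882], 0.69)]
top meter [([0.4605, -0.0265, 0.0009], 0.81)]
top lid_hinge [([0.5769, -0.0184, 0.1031], 0.6)]
top tab_top [([0.448, -0.0287, 0.1121], 0.55)]
top vial_loaded [([0.5269, -0.0212, 0.0509], 0.65)]
top vial_red [([0.5004, -0.1727, -0.0015], 0.44)]
top vial_green [([0.3946, 0.1396, -0.0019], 0.6)]
[ 0.33075803 -0.03017561  0.29205978] [ 0.80990683 -0.24454693 -0.10902815] 10.4
```

View pics/c6.png

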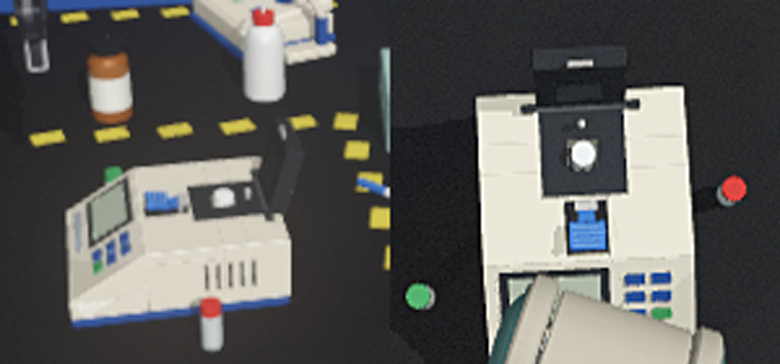

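The lid stands open past upright (left crop (287,165), right crop (580,75)). The vial is seated, the tab is up, and the meter and neighbouring things haven't moved. I'll hand in.

```bash
python3 -c "
from rig import manip
print(manip.sign_off())"
```

```text
the job is handed in; nothing more can be done
None
```

The sample well is open: the tab released the lid and sprang back up, the lid is pushed back to its stop (about 1.85 rad as measured), the vial is still seated, the meter and the vials beside it show no movement beyond measuring error, and the job is handed in at about 10 s on the robot's clock.

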